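# Set and lock the vacuum regulator for a guitar bridge clamp

### The job

Set the vacuum for gluing a guitar bridge: turn the black regulator knob on the sloping console until the gauge's black needle stands at the red hand, then turn the steel lock ring under the knob clockwise until it is tight, with the needle still at the red hand. Let go at the end, and leave the other things on the bench where they are.

Things in the scene. Friction and masses are not known exactly. Their poses are not given: they have to be found in the camera images.
- console: Grey vacuum console fixed to the bench, 225 mm deep (x), 230 wide (y), 159 high, plus a carrying handle 33 mm high on the ledge behind the panel. Origin: centre of its underside; x points to its back, y to the left of an operator in front of it. The aluminium panel faces -x and up, sloping 35 degrees from level: regulator (knob over lock ring) on its right, round gauge on its left
- knob_center (a point): On the regulator's axis, half-way up the black fluted knob; fixed to the panel, does not turn. z: the axis, square to the panel, pointing out of it (35 degrees from vertical); x: up the slope; y: operator's left. The knob is round, 40 mm across, z = -14 to +14 mm; the panel's face is at z = -55 mm. Below the knob is a 5 mm gap, then the lock ring
- ring_center (a point): On the same axis, at the middle of the knurled steel lock ring, 27 mm below knob_center; same axes. The ring is round, 58 mm across, z = -7.5 to +8 mm. Beneath it is a 44 mm wide bonnet; the panel's face is at z = -28 mm with a flat nut 64 mm across, 4 mm high on it. The knob's top is at z = +41 mm
- gauge_center (a point): Middle of the gauge's white dial; axes as for knob_center, whose axis is 110 mm away (-y). The case is 80 mm across and stands 17 mm off the panel. Scale: 270 degrees clockwise from zero at the lower left, ten main divisions. A low rocker switch and a green lamp (up to 9 mm high) are 78 mm up the slope from the knob and gauge line
- needle_tip (a point): Point on the black gauge needle, 30 mm from gauge_center. The needle follows the knob one to one: knob clockwise, needle clockwise by the same angle
- red_tip (a point): Point on the red set hand of the gauge, 30 mm from gauge_center and at the same height as needle_tip: the vacuum wanted. The hand stays where it is
- regulator_knob (a joint): Angle of the knob, and so of the needle, rad from the scale's zero; grows clockwise, seen from in front of the panel (looking down the axis at it); range 0 to 4.6; it stays where it is left. Drags with about 0.06 N m while the lock ring is slack; the tight ring clamps it (about 0.5 N m)
- red_hand (a joint): Angle of the red hand on the same scale as regulator_knob: the knob is set when the two are equal. Always clockwise of the needle at the start, by 0.8 to 1.8 rad
- lock_ring (a joint): Angle of the lock ring, rad; grows as it is turned clockwise (as above); slack at the start (0 to 0.4), tight at its stop at 1.5; drags with about 0.12 N m, some 0.2 N m near the stop, and stays where it is left
- radius_block: Wooden sanding block, 150 (x) x 60 x 28 mm, loose at the console's left front; origin at the centre of its underside
- glue_bottle: Yellow bottle with orange cap, 52 mm across, 150 mm high, loose at the console's left; origin at the centre of its underside
- screwdriver: Screwdriver with red handle, 200 mm, lying at the console's right; origin on the bench under its middle
- wax_tin: Flat round tin with green lid, 74 mm across, 34 mm high, loose at the console's right front; origin at the centre of its underside
- fret_hammer: Hammer with brass head, 250 mm, lying on the left of the bench; origin on the bench under its middle
- bridge: Dark guitar bridge, 155 x 30 x 9 mm, lying on the right of the bench; origin at the centre of its underside
- lacquer_jar: Amber jar with steel lid, 72 mm across, 85 mm high, on the right of the bench; origin at the centre of its underside

How it is judged:
By the outcome, as a careful person would: the job done as asked, in the order asked, and still so for the second after the job is handed in, with the robot touching nothing.
It also fails if it takes over 51 s, if anything falls off the work surface, if the arm or the gripper's body presses on something with over 40 N, if the wrist force passes 120 N, or if a joint passes its speed limit or range.

### The arm

A 6-joint arm with a two-finger parallel gripper is mounted at the origin on the work surface. World frame = base frame: x ahead of the robot, y to its left, z up, the work surface at z = 0. Lengths are in m, angles in rad, forces in N, time in s.
With the tool pointing down it reaches from about 0.3 to 0.875 m from the base axis. Payload 6.4 kg.
Tool frame: the origin (TCP) lies at the centre of the arm's flange, where the gripper is bolted on; the fingertips stand 173 mm ahead of it and the grasp point (between the pads) lies 155 mm ahead of it; z points along the fingers, x is the direction in which the jaws open and shut, and the axes are right-handed (so a half turn about z gives the same grasp; the last joint's range is limited). The gripper opens to 85 mm and grips with 20 to 120 N. Pads are 22 mm wide; open, the fingers measure 114 mm over their backs; the gripper's body (76 mm by 85 mm) begins 54 mm behind the grasp point. The pads swing forward as they close: fully open they stand 13 mm farther back than shut.
Start: joints at [1.074, 0.181, 1.607, -0, 1.354, -0.206], TCP at [0.165, 0.551, 0.405] pointing down, gripper open.
Joint ranges: [-2.99, 2.99], [-0.89, 2.07], [0.3, 2.58], [-1.14, 4.28], [0, 2.63], [-3.12, 3.12]. Speed limits (rad/s): [2.57, 2.57, 3.01, 3.14, 3.14, 3.14].

### API

Orientations are given as a rotation vector (axis times angle).
In Python, from rig import arm gives the robot as it stands.
- The arm moves only by the shell command python3 -m creep 'ROWS' [OPENING] [FORCE]. ROWS is JSON, a list of rows, each an object with "translation": the shift along the tool's x, y, z in m, a list of three; "rot": the turn, a rotation vector about the tool's x, y, z in degrees, a list of three. In form: [{"translation": [x, y, z], "rot": [wx, wy, wz]}, ...]. A call has 1 to 8 rows; each row shifts and turns the commanded pose from where the row before left it, along the tool's axes as they then stand; what a row does not reach is not made up. A row lasts 1/10 s, in which the tool goes at most 50 mm and 8.59 degrees, less where a joint would pass 70% of its speed; a pose out of reach is approached as far as the arm can. A call is refused whole if a number of a shift passes 0.05 or a number of a turn 8.59, either way. A call with a gripper value outside its range is refused whole. OPENING is the opening, from -1 (shut) to 1 (fully open), so that 0 is half open, set as the call begins (- or left out, the last holds). The fingers move at their own pace and stop on an object; FORCE is the grip in N (left out, the last holds). Time passes only in rows, so rows that do not move let the fingers close. It gives the time, the measured TCP pose, the force and the opening at its end, in the units of the state.
- arm.state(): the state, without advancing time (a new reading comes with each control period).
- arm.snapshot(name): name is "side" or "top"; returns a dict with "frame" (420x560x3 uint8, red, green, blue), "vfov" (degrees; the focal length in pixels is half the picture's height over the tangent of half this angle, whatever the lens; pixels are square), "cx", "cy" (the principal point, pixels), "D" ([k1, k2, p1, p2, k3] as OpenCV has them; the pictures are not rectified), "view" (4x4, takes a point from world to camera coordinates). Camera axes: x right, y down, z forward; pixel columns grow to the right and rows downward; lengths in m; the calibration is good to about 2 mm. A picture is of the moment at which its call begins. There is no depth.
- arm.finish_job(): hands the job in, once; it reports no verdict.
The state is a dict: "time_s": time; "q": joint angles; "joint_velocities": joint speeds; "joint_torque": joint torques, N m; "position": TCP position; "ee_rot": TCP orientation; "force": force on the tool from outside, world axes, zero at the start; "moment": the same for the moment, N m; "width": finger opening in m.
Only numpy, scipy, OpenCV 4.12 (cv2) and the standard library are available. Lean on these libraries where they do the work, as an engineer would, in place of code of your own. Each camera call takes 0.05 s, during which the arm holds its last target. There are 200 camera calls.

## Working session

There is one attempt and no reset: what is moved stays moved. The work goes in short steps, Python scripts to look and compute and a shell command to move; the robot and the scene stay as the last step left them, time stands still between calls to the robot, and variables do not carry over. Pictures are saved under pics/ and viewed, about 8 in all and at most 12, crops included, and the job is handed in when it is done.

```bash
ls; mkdir -p pics; cat > look.py <<'E'
import cv2,numpy as np,json
from rig import arm
def snap(n,f):
    s=arm.snapshot(n); np.savez(''+f+'.npz',**s); cv2.imwrite(f'pics/{f}.png',s['frame'][:,:,::-1]); return s
def K(s):
    f=s['frame'].shape[0]/2/np.tan(np.radians(float(s['vfov']))/2); return np.array([[f,0,float(s['cx'])],[0,f,float(s['cy'])],[0,0,1]])
def ray(s,uv):
    p=cv2.undistortPoints(np.array([[uv]],float),K(s),np.array(s['D'],float))[0,0]
    V=np.array(s['view']); R,t=V[:3,:3],V[:3,3]; d=R.T@np.array([p[0],p[1],1]); return -R.T@t,d/np.linalg.norm(d)
def plane(s,uv,p0,n):
    o,d=ray(s,uv); return o+d*(np.dot(np.array(p0)-o,n)/np.dot(d,n))
def proj(s,P):
    V=np.array(s['view']); return cv2.projectPoints(np.array(P,float).reshape(-1,1,3),cv2.Rodrigues(V[:3,:3])[0],V[:3,3],K(s),np.array(s['D'],float))[0][:,0]
def tri(a,ua,b,ub):
    o1,d1=ray(a,ua);o2,d2=ray(b,ub); t=np.linalg.lstsq(np.stack([d1,-d2],1),o2-o1,rcond=None)[0]
    x,y=o1+d1*t[0],o2+d2*t[1]; return (x+y)/2,np.linalg.norm(x-y)
E
python3 - <<'E'
from look import *
a=snap('side','s0');b=snap('top','t0')
for s in(a,b): print(K(s)[0,0],s['D'],ray(s,(280,210)))
print(arm.state())
E
```

```text
pics
532.1789750434602 [-0.214458  0.        0.        0.        0.      ] (array([0.54466403, 1.31517439, 1.24965458]), array([ 0.01914895, -0.75741392, -0.65265418]))
505.5815456821592 [0.06033258 0.         0.         0.         0.        ] (array([0.51367172, 0.0092211 , 1.49850109]), array([ 0.08096483, -0.01265679, -0.99663659]))
{'time_s': 0.1, 'q': array([ 1.07363521e+00,  1.81461709e-01,  1.60787081e+00,  3.20483345e-05,
        1.35378975e+00, -2.06250063e-01]), 'joint_velocities': array([ 7.33566510e-04, -6.34645944e-04, -2.00804472e-03,  1.67363195e-04,
       -5.80825609e-05, -2.77401750e-04]), 'joint_torque': array([-4.14651631e-04, -4.45868361e+01, -3.52242279e+01, -1.26790255e-04,
        4.01949277e-03,  8.43520547e-05]), 'position': array([0.16477173, 0.55066317, 0.40389484]), 'ee_rot': array([ 2.51947882e+00,  1.87562419e+00, -2.20049660e-03]), 'force': array([ 0.08866816, -0.24344295, -0.13622992]), 'moment': array([ 0.04603218, -0.02420296, -0.00690106]), 'width': 0.08530738874180999}
```

View pics/t0.png

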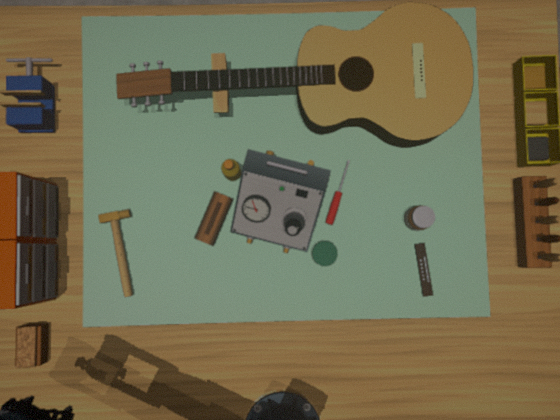

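View pics/s0.png

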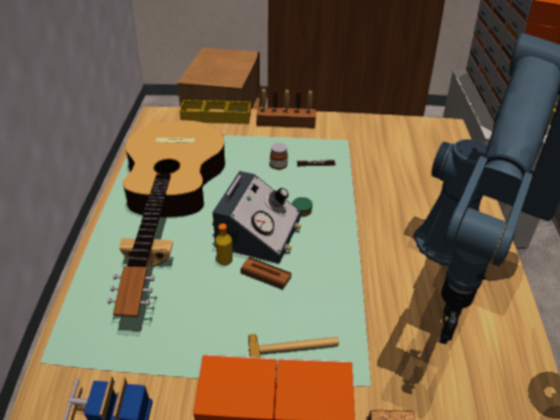

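Top view: console around (281,200), knob (294,222), gauge (256,208), bottle (231,169), block (213,218), tin (324,253), screwdriver (338,193). Side view: knob (281,196), gauge (263,222). Next I'll zoom in on both.

```bash
python3 - <<'E'
import cv2,numpy as np
t=cv2.imread('pics/t0.png');s=cv2.imread('pics/s0.png')
a=cv2.resize(t[145:260,225:335],None,fx=5,fy=5,interpolation=cv2.INTER_CUBIC)
b=cv2.resize(s[165:265,205:315],None,fx=5,fy=5,interpolation=cv2.INTER_CUBIC)
cv2.imwrite('pics/ct.png',a);cv2.imwrite('pics/cs.png',b)
E
```

```text
(no output)
```

View pics/ct.png

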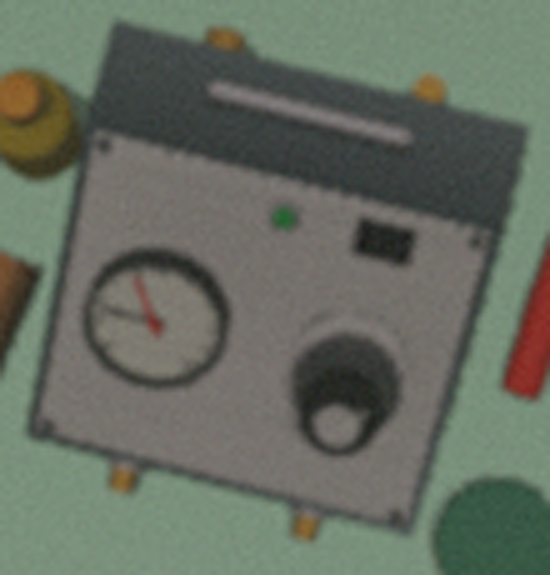

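View pics/cs.png

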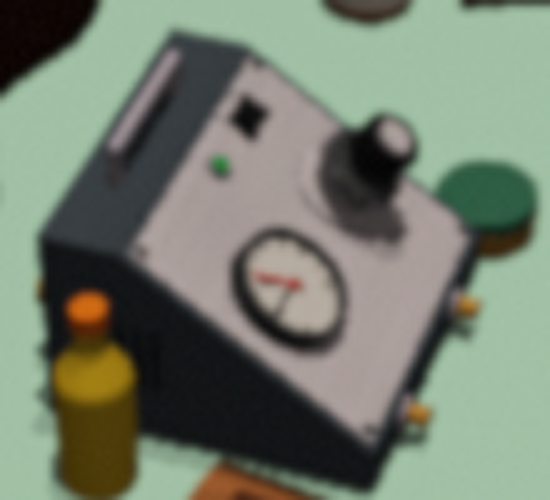

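Top crop (5x): screws at (104,145), (475,241), (400,517), (46,428). Knob top is at (338,424), gauge (157,318), pivot about (155,326), red tip (137,276) and needle tip (103,309). Side crop: screws at (140,253), (258,63), (370,432), knob cap (395,138), gauge (290,290), red pointing left (252,275), needle (275,315).

```bash
python3 - <<'E'
from look import *
a=dict(np.load('s0.npz'));b=dict(np.load('t0.npz'))
T=lambda u,v:((u+.5)/5-.5+225,(v+.5)/5-.5+145)
S=lambda u,v:((u+.5)/5-.5+205,(v+.5)/5-.5+165)
pts=dict(TL=((140,253),(104,145)),TR=((258,63),(475,241)),BL=((370,432),(46,428)),knobtop=((396,136),(338,424)),gauge=((290,290),(157,318)),lamp=((220,166),(285,218)))
P={}
for k,(s,t) in pts.items():
    p,e=tri(a,S(*s),b,T(*t)); P[k]=p; print(k,p.round(4),'gap',round(e,4))
y=P['TL']-P['TR']; yaw=np.arctan2(-y[0],y[1]); x=P['TL']-P['BL']
print('yaw',np.degrees(yaw),'x dir',np.degrees(np.arctan2(x[1],x[0])),'slope',np.degrees(np.arcsin(x[2]/np.linalg.norm(x))),'|y|',np.linalg.norm(y),'|x|',np.linalg.norm(x))
g=P['gauge']-P['knobtop'];print(np.degrees(np.arctan2(-g[0],g[1])))
E
```

```text
TL [0.7225 0.0822 0.1579] gap 0.0004
TR [ 0.6649 -0.1143  0.1599] gap 0.0018
BL [0.5762 0.1244 0.052 ] gap 0.0005
knobtop [ 0.569  -0.0387  0.1621] gap 0.002
gauge [0.632  0.0576 0.11  ] gap 0.002
lamp [ 0.6814 -0.0136  0.1514] gap 0.0004
yaw -16.35665639689918 x dir -16.10959696267995 slope 34.804870016279104 |y| 0.20474106115271137 |x| 0.1854687636798608
-33.218744829057414
```

```bash
cat >> look.py <<'E'
yaw=np.radians(-16.25); c,s_=np.cos(np.radians(35)),np.sin(np.radians(35))
Rz=np.array([[np.cos(yaw),-np.sin(yaw),0],[np.sin(yaw),np.cos(yaw),0],[0,0,1]])
F=Rz@np.array([[c,0,-s_],[0,1,0],[s_,0,c]])  # columns: panel x,y,z in world
E
python3 - <<'E'
from look import *
a=dict(np.load('s0.npz'));b=dict(np.load('t0.npz'))
T=lambda u,v:((u+.5)/5-.5+225,(v+.5)/5-.5+145)
S=lambda u,v:((u+.5)/5-.5+205,(v+.5)/5-.5+165)
pts=dict(TL=((140,253),(104,145)),TR=((258,63),(475,241)),BL=((370,432),(46,428)),knobtop=((396,136),(338,424)),gauge=((290,290),(157,318)),lamp=((220,166),(285,218)))
for k,(s,t) in pts.items():
    p,e=tri(a,S(*s),b,T(*t)); print(k,(F.T@p*1000).round(1))
    if k=='gauge':g=p
for nm,s,M,pv,n,r in(('top',b,T,(155,325),(103,309),(137,276)),('side',a,S,(292,285),(275,315),(252,275))):
    q=[F.T@(plane(s,M(*u),g,F[:,2])-g)*1000 for u in(pv,n,r)]
    print(nm,[x.round(1) for x in q],[np.degrees(np.arctan2(-(x-q[0])[1],(x-q[0])[0]))+135 for x in q[1:]])
E
```

```text
TL [ 639.9  281.  -255.4]
TR [ 640.8   76.3 -253.5]
BL [ 454.4  280.7 -254.7]
knobtop [ 549.3  122.1 -186.8]
gauge [ 546.9  232.1 -248.7]
lamp [ 625.8  177.6 -253.4]
top [array([-3.5,  0.5,  0. ]), array([-2.1, 30.4,  0. ]), array([23.7, 16. ,  0. ])] [np.float64(47.659087279747055), np.float64(105.29201587279509)]
side [array([-0.6, -5.4,  0. ]), array([-0.2, 25.1,  0. ]), array([25.6,  9.9,  0. ])] [np.float64(45.758218409377875), np.float64(104.59783583682339)]
```

```bash
cat >> look.py <<'E'
from scipy.spatial.transform import Rotation as Ro
KC=F@np.array([.5483,.1221,-.2000])   # knob centre
def goto(phi,h,lat=(0,0),verb=True):
    """phi: deg, tool x turned clockwise (tool +z) from panel up-slope; h: grasp point height above knob centre along axis"""
    st=arm.state(); R=Ro.from_rotvec(st['ee_rot']); p=st['position']
    Rt=Ro.from_matrix(np.stack([F[:,0],-F[:,1],-F[:,2]],1))*Ro.from_euler('z',phi,degrees=True)
    g=KC+F@np.array([lat[0],lat[1],h]); pt=g-.155*Rt.as_matrix()[:,2]
    rv=(R.inv()*Rt).as_rotvec(degrees=True)
    cur=F.T@(p+.155*R.as_matrix()[:,2]-KC)*1000
    print('turn deg',rv.round(2),'| shift in target axes mm',(Rt.inv().apply(pt-p)*1000).round(1),'| in current axes',(R.inv().apply(pt-p)*1000).round(1))
    print('grasp pt in panel frame rel knob mm',cur.round(1),'q',st['q'].round(2),'F',st['force'].round(1),'M',st['moment'].round(2),'w',round(st['width'],4),'t',round(st['time_s'],2))
E
python3 - <<'E'
from look import *
print(KC); goto(-60,.09)
E
```

```text
[ 0.57549733 -0.04056128  0.15066155]
turn deg [-34.14   9.37  28.67] | shift in target axes mm [-235.4  497.6  283.5] | in current axes [-449.5  422.5   53.1]
grasp pt in panel frame rel knob mm [-402.2  452.4  401.6] q [ 1.07  0.18  1.61  0.    1.35 -0.21] F [ 0.1 -0.2 -0.1] M [ 0.05 -0.02 -0.01] w 0.0853 t 0.1
```

```bash
python3 -m creep '[{"translation":[0,0,0],"rot":[-5.69,1.56,4.78]},{"translation":[0,0,0],"rot":[-5.69,1.56,4.78]},{"translation":[0,0,0],"rot":[-5.69,1.56,4.78]},{"translation":[0,0,0],"rot":[-5.69,1.56,4.78]},{"translation":[0,0,0],"rot":[-5.69,1.56,4.78]},{"translation":[0,0,0],"rot":[-5.69,1.56,4.78]}]' 1 40
python3 -m creep '[{"translation":[-0.0147,0.0311,0.0177],"rot":[0,0,0]},{"translation":[-0.0147,0.0311,0.0177],"rot":[0,0,0]},{"translation":[-0.0147,0.0311,0.0177],"rot":[0,0,0]},{"translation":[-0.0147,0.0311,0.0177],"rot":[0,0,0]},{"translation":[-0.0147,0.0311,0.0177],"rot":[0,0,0]},{"translation":[-0.0147,0.0311,0.0177],"rot":[0,0,0]}]'
python3 -c "
from look import *
goto(-60,.09)"
```

```text
time_s: 0.7
position: [0.1647, 0.5507, 0.4045]
ee_rot: [2.493, 0.995, 0.672]
force: [-0.2, -0.4, -0.4]
width: 0.0854
time_s: 1.3
position: [0.2684, 0.3426, 0.3844]
ee_rot: [2.494, 1.001, 0.668]
force: [1.2, 0.1, 0.5]
width: 0.0854
turn deg [-0.02 -0.05 -0.01] | shift in target axes mm [-146.5  310.1  177.1] | in current axes [-146.6  310.1  176.8]
grasp pt in panel frame rel knob mm [-195.2  282.1  267.1] q [ 0.81 -0.15  2.04 -0.63  1.03  0.31] F [1.2 0.1 0.5] M [0.11 0.23 0.03] w 0.0854 t 1.3
```

```bash
python3 -m creep '[{"translation":[-0.0147,0.0311,0.0177],"rot":[0,0,0]},{"translation":[-0.0147,0.0311,0.0177],"rot":[0,0,0]},{"translation":[-0.0147,0.0311,0.0177],"rot":[0,0,0]},{"translation":[-0.0147,0.0311,0.0177],"rot":[0,0,0]},{"translation":[-0.0147,0.0311,0.0177],"rot":[0,0,0]},{"translation":[-0.0147,0.0311,0.0177],"rot":[0,0,0]}]'
python3 -m creep '[{"translation":[-0.0147,0.0311,0.0177],"rot":[0,0,0]},{"translation":[-0.0147,0.0311,0.0177],"rot":[0,0,0]},{"translation":[-0.0147,0.0311,0.0177],"rot":[0,0,0]},{"translation":[-0.0147,0.0311,0.0177],"rot":[0,0,0]},{"translation":[0,0,0],"rot":[0,0,0]},{"translation":[0,0,0],"rot":[0,0,0]}]'
python3 -c "
from look import *
goto(-60,.09)
a=snap('side','s1');b=snap('top','t1')
cv2.imwrite('pics/v1.png',np.hstack([cv2.resize(x['frame'][y:y+180,u:u+130,::-1],None,fx=3,fy=3,interpolation=cv2.INTER_CUBIC) for x,y,u in((a,100,200),(b,120,220))]))
"
```

```text
time_s: 1.9
position: [0.3718, 0.1357, 0.3649]
ee_rot: [2.494, 1.0, 0.669]
force: [0.5, 0.8, 0.7]
width: 0.0852
time_s: 2.5
position: [0.4404, -0.0016, 0.3513]
ee_rot: [2.497, 0.998, 0.666]
force: [-0.2, 1.7, -0.8]
width: 0.0856
turn deg [-0.07  0.06 -0.18] | shift in target axes mm [ 0.4 -0.1 -0. ] | in current axes [ 0.4 -0.1 -0. ]
grasp pt in panel frame rel knob mm [-0.3 -0.4 90. ] q [-0.27 -0.24  2.19 -0.01  0.59 -1.02] F [-0.2  1.7 -0.8] M [ 0.07  0.22 -0.04] w 0.0856 t 2.5
```

View pics/v1.png

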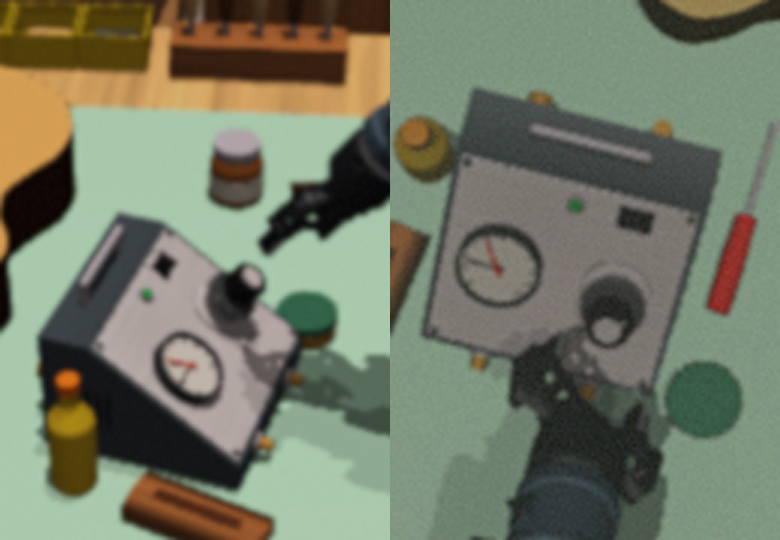

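Side view shows the open fingers at (270,235), lined up along the axis above the knob (245,280). In the top view the gauge (500,265) stays clear of the gripper. I'll descend onto the knob now.

```bash
python3 -m creep '[{"translation":[0,0,0.018],"rot":[0,0,0]},{"translation":[0,0,0.018],"rot":[0,0,0]},{"translation":[0,0,0.018],"rot":[0,0,0]},{"translation":[0,0,0.018],"rot":[0,0,0]},{"translation":[0,0,0.016],"rot":[0,0,0]},{"translation":[0,0,0],"rot":[0,0,0]}]'
python3 -m creep '[{"translation":[0,0,0],"rot":[0,0,0]},{"translation":[0,0,0],"rot":[0,0,0]},{"translation":[0,0,0],"rot":[0,0,0]},{"translation":[0,0,0],"rot":[0,0,0]},{"translation":[0,0,0],"rot":[0,0,0]},{"translation":[0,0,0],"rot":[0,0,0]},{"translation":[0,0,0],"rot":[0,0,0]},{"translation":[0,0,0],"rot":[0,0,0]}]' -1 30
python3 -c "
from look import *
goto(-60,.002)"
```

```text
time_s: 3.2
position: [0.4887, -0.0133, 0.2782]
ee_rot: [2.496, 1.005, 0.665]
force: [0.1, -0.6, 0.6]
width: 0.0852
time_s: 4.0
position: [0.4886, -0.015, 0.2806]
ee_rot: [2.493, 1.001, 0.667]
force: [-9.3, -2.0, 7.3]
width: 0.0392
turn deg [ 0.01 -0.02 -0.03] | shift in target axes mm [-0.3 -0.2  1.4] | in current axes [-0.3 -0.2  1.4]
grasp pt in panel frame rel knob mm [0.3 0.2 3.4] q [-0.27  0.01  2.13 -0.02  0.38 -1.02] F [-9.3 -2.   7.3] M [-0.35  0.82 -0.28] w 0.0392 t 4.0
```

```bash
python3 -m creep '[{"translation":[0,0,-0.002],"rot":[0,0,0]},{"translation":[0,0,0],"rot":[0,0,0]},{"translation":[0,0,0],"rot":[0,0,0]}]'
python3 -c "
from look import *
goto(-60,.002);print(F.T@arm.state()['force'])"
```

```text
time_s: 4.3
position: [0.4879, -0.0149, 0.2811]
ee_rot: [2.494, 1.0, 0.667]
force: [9.6, -5.5, -13.1]
width: 0.0392
turn deg [-0.01 -0.02 -0.07] | shift in target axes mm [-0.1  0.   2.2] | in current axes [-0.1  0.   2.2]
grasp pt in panel frame rel knob mm [-0.   0.1  4.2] q [-0.27  0.01  2.13 -0.02  0.39 -1.02] F [  9.6  -5.5 -13.1] M [-0.26  0.1  -0.15] w 0.0392 t 4.3
[  1.27098747  -2.63255588 -16.91695113]
```

```bash
python3 -m creep '[{"translation":[0,0,0.0008],"rot":[0,0,0]},{"translation":[0,0,0],"rot":[0,0,8]},{"translation":[0,0,0],"rot":[0,0,8]},{"translation":[0,0,0],"rot":[0,0,8]},{"translation":[0,0,0],"rot":[0,0,8]},{"translation":[0,0,0],"rot":[0,0,8]},{"translation":[0,0,0],"rot":[0,0,0]},{"translation":[0,0,0],"rot":[0,0,0]}]'
python3 -c "
from look import *
goto(-20,.002);print(F.T@arm.state()['force'])
a=snap('side','s2');b=snap('top','t2')
cv2.imwrite('pics/v2.png',np.hstack([cv2.resize(x['frame'][y:y+50,u:u+40,::-1],None,fx=10,fy=10,interpolation=cv2.INTER_CUBIC) for x,y,u in((a,197,243),(b,183,236))]))
"
```

```text
time_s: 5.1
position: [0.4878, -0.015, 0.2808]
ee_rot: [2.829, 0.091, 0.847]
force: [-4.8, -5.8, 1.2]
width: 0.039
turn deg [-0.02  0.06 -0.06] | shift in target axes mm [0.2 0.  2. ] | in current axes [0.2 0.  2. ]
grasp pt in panel frame rel knob mm [-0.4 -0.1  4. ] q [-0.27  0.01  2.13 -0.02  0.39 -0.32] F [-4.8 -5.8  1.2] M [-0.69  0.97 -0.65] w 0.039 t 5.1
[-1.75550572 -6.88323562  2.75144311]
```

View pics/v2.png

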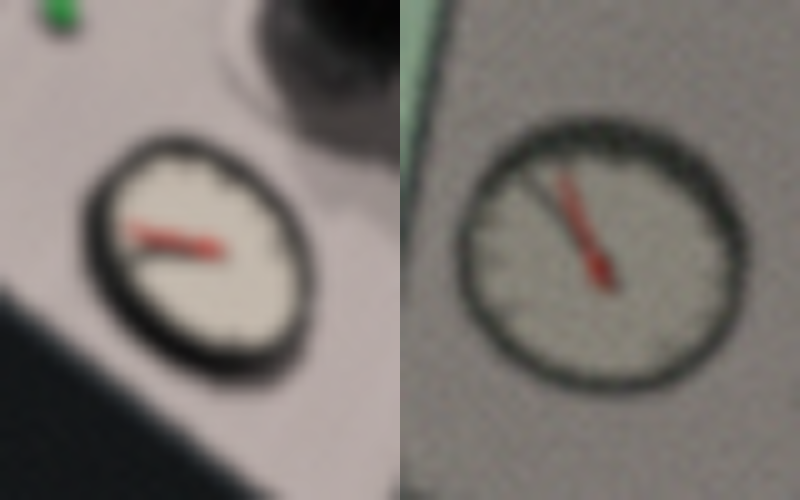

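```bash
cat > ang.py <<'E'
from look import *
G0=KC+F@np.array([0,.110,-.049])   # dial plane, ~6 mm above the panel... relative pivots are found per camera
def rect(s,w=32,k=4):
    n=2*w*k+1; r=(np.arange(n)-w*k)/k/1000
    Y,X=np.meshgrid(-r,-r)           # picture: up = +x panel, left = +y panel
    uv=proj(s,G0+(np.stack([X,Y,0*X],-1).reshape(-1,3))@F.T).reshape(n,n,2).astype(np.float32)
    return cv2.remap(s['frame'],uv[...,0],uv[...,1],cv2.INTER_CUBIC).astype(float)
def maps(im):
    Rr,Gg,B=im[...,0],im[...,1],im[...,2]
    return np.clip(Rr-(Gg+B)/2-25,0,None), np.clip(np.median(Rr)-25-Rr,0,None)
def angle(m,pv,r0=11,r1=23,near=None,k=4):
    h,w=m.shape; y,x=np.mgrid[:h,:w]; dx=(x-pv[0])/k; dy=(pv[1]-y)/k; r=np.hypot(dx,dy)
    th=np.degrees(np.arctan2(dx,dy))+135; th=(th+90)%360-90
    W=m*((r>r0)&(r<r1))
    if near is not None: W=W*(abs(th-near)<16)
    hst,e=np.histogram(th,bins=360,range=(-90,270),weights=W)
    hst=np.convolve(hst,np.ones(9),'same'); p=np.argmax(hst)-89.5
    for _ in range(3):
        s=abs(th-p)<12; p=(th*W*s).sum()/(W*s).sum()
    return p
E
python3 - <<'E'
from ang import *
out=[]
for f in('t0','t1','t2','s0','s1','s2'):
    s=dict(np.load(f+'.npz')); im=rect(s); out.append(cv2.resize(im,(260,260)))
    r,d=maps(im)
    c=(128,128)
    print(f,[round(angle(m,(128+dx,128+dy)),1) for m in(r,d) for dx,dy in((0,0),)],'median R',np.median(im[...,0]))
cv2.imwrite('pics/r.png',np.vstack([np.hstack(out[:3]),np.hstack(out[3:])])[:,:,::-1].clip(0,255))
E
```

```text
t0 [np.float64(92.0), np.float64(35.9)] median R 123.0
t1 [np.float64(92.2), np.float64(35.2)] median R 129.0
t2 [np.float64(91.0), np.float64(75.6)] median R 129.0
s0 [np.float64(121.4), np.float64(39.3)] median R 166.0
s1 [np.float64(121.2), np.float64(39.2)] median R 174.0
s2 [np.float64(120.5), np.float64(98.3)] median R 181.0[ WARN:0@0.888] global loadsave.cpp:1063 imwrite_ Unsupported depth image for selected encoder is fallbacked to CV_8U.
```

View pics/r.png

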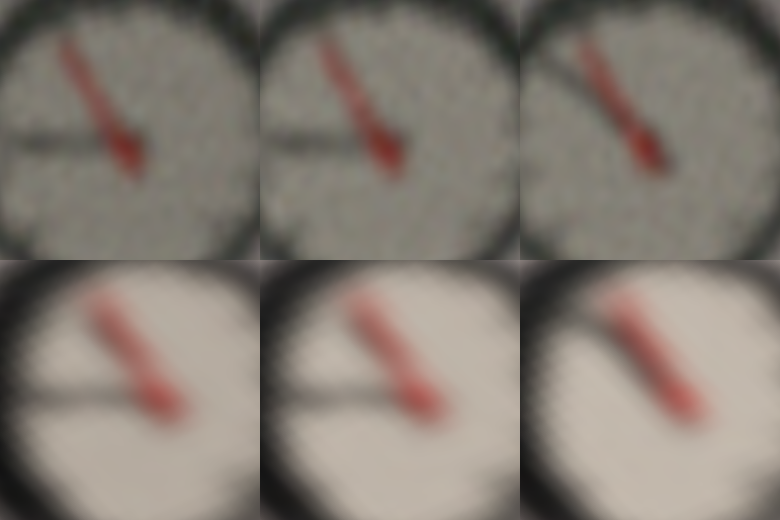

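```bash
python3 -m creep '[{"translation":[0,0,0],"rot":[0,0,8]},{"translation":[0,0,0],"rot":[0,0,8]},{"translation":[0,0,0],"rot":[0,0,8]},{"translation":[0,0,0],"rot":[0,0,8]},{"translation":[0,0,0],"rot":[0,0,8]},{"translation":[0,0,0],"rot":[0,0,0]},{"translation":[0,0,0],"rot":[0,0,0]}]'
python3 -c "
from look import *
goto(20,.002);print(F.T@arm.state()['force'])
a=snap('side','s3');b=snap('top','t3')"
python3 -m creep '[{"translation":[0,0,0],"rot":[0,0,8]},{"translation":[0,0,0],"rot":[0,0,8]},{"translation":[0,0,0],"rot":[0,0,4]},{"translation":[0,0,0],"rot":[0,0,0]},{"translation":[0,0,0],"rot":[0,0,0]}]'
python3 -c "
from look import *
goto(40,.002);print(F.T@arm.state()['force'])
a=snap('side','s4');b=snap('top','t4')
from ang import *
o=[]
for f in('t3','t4','s3','s4'):
    s=dict(np.load(f+'.npz')); im=rect(s); o.append(im)
cv2.imwrite('pics/r2.png',np.vstack([np.hstack(o[:2]),np.hstack(o[2:])])[:,:,::-1].clip(0,255).astype(np.uint8))
"
```

```text
time_s: 5.9
position: [0.4875, -0.015, 0.2806]
ee_rot: [-2.83, 0.928, -0.935]
force: [-7.6, -6.0, 2.9]
width: 0.0389
turn deg [ 0.04  0.11 -0.06] | shift in target axes mm [ 0.5 -0.3  2. ] | in current axes [ 0.5 -0.3  2. ]
grasp pt in panel frame rel knob mm [-0.9 -0.1  4. ] q [-0.27  0.01  2.13 -0.02  0.39  0.37] F [-7.6 -6.   2.9] M [-0.63  1.1  -0.68] w 0.0389 t 5.9
[-2.94216493 -7.92799497  5.58525654]
time_s: 6.5
position: [0.4873, -0.0148, 0.2804]
ee_rot: [-2.544, 1.361, -0.886]
force: [-7.7, -4.3, 2.6]
width: 0.0386
turn deg [ 0.09  0.12 -0.05] | shift in target axes mm [ 0.7 -0.5  2. ] | in current axes [ 0.7 -0.5  2. ]
grasp pt in panel frame rel knob mm [-1.2  0.1  4. ] q [-0.27  0.01  2.13 -0.02  0.39  0.72] F [-7.7 -4.3  2.6] M [-0.46  1.1  -0.62] w 0.0386 t 6.5
[-3.55508962 -6.31549024  5.61856186]
```

View pics/r2.png

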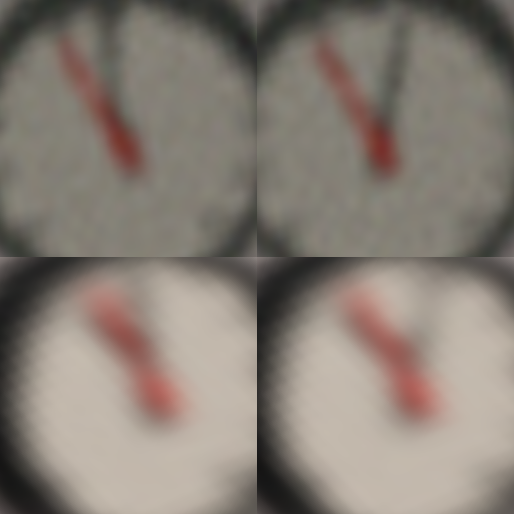

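Rectified dials, top row: after 80° and 100° of turn the needle stands at (110,40) and (143,30), to the right of the red hand, whose tip is at (60,42). The pivot is near (125,148). Next I'll fit the pivot and offset.

```bash
cat > fit.py <<'E'
from ang import *
def cen(m,pv,near,r0,r1,half=13,k=4):
    h,w=m.shape; y,x=np.mgrid[:h,:w]; dx=(x-pv[0])/k; dy=(pv[1]-y)/k; r=np.hypot(dx,dy)
    th=np.degrees(np.arctan2(dx,dy)); 
    for _ in range(4):
        d=abs((th-near+180)%360-180); W=m*((r>r0)&(r<r1)&(d<half)); near=(th*W).sum()/W.sum()
    return near
from scipy.optimize import least_squares
def run(cam,fs,phis,pv0,r0=13,r1=24):
    ims=[rect(dict(np.load(cam+f+'.npz'))) for f in fs]; M=[maps(i) for i in ims]
    pv=np.array(pv0,float)
    # needle angle seen from pv must equal phi+off: solve pv, off
    def meas(pv,off): return np.array([cen(m[1],pv,p+off,r0,r1) for m,p in zip(M,phis)])
    f=lambda v: meas(v[:2],v[2])-(np.array(phis)+v[2])
    res=least_squares(f,[pv0[0],pv0[1],-27],diff_step=1e-2,x_scale=[3,3,3])
    v=res.x; red=[cen(m[0],v[:2],-30,r0,r1) for m in M]
    print(cam,r0,r1,'pivot',v[:2].round(1),'off',round(v[2],2),'resid',res.fun.round(2),'red',np.round(red,2),'phi at match',round(np.mean(red)-v[2],2))
if __name__=='__main__':
    for rr in((12,22),(14,25),(17,26)):
        run('t',['0','1','2','3','4'],[-60,-60,-20,20,40],(125,148),*rr)
        run('s',['0','1','2','3','4'],[-60,-60,-20,20,40],(156,135),*rr)
E
python3 fit.py
```

```text
t 12 22 pivot [124.7 140.7] off -30.36 resid [ 0.06 -0.    0.18 -0.94  0.71] red [-34.66 -34.33 -35.72 -34.68 -34.4 ] phi at match -4.4fit.py:6: RuntimeWarning: invalid value encountered in scalar divide
  d=abs((th-near+180)%360-180); W=m*((r>r0)&(r<r1)&(d<half)); near=(th*W).sum()/W.sum()
Traceback (most recent call last):
  File "fit.py", line 21, in <module>
    run('s',['0','1','2','3','4'],[-60,-60,-20,20,40],(156,135),*rr)
    ~~~^^^^^^^^^^^^^^^^^^^^^^^^^^^^^^^^^^^^^^^^^^^^^^^^^^^^^^^^^^^^^
  File "fit.py", line 15, in run
    res=least_squares(f,[pv0[0],pv0[1],-27],diff_step=1e-2,x_scale=[3,3,3])
ValueError: Residuals are not finite in the initial point.
```

```bash
cat > line.py <<'E'
from ang import *
def line(m,pv,near,r0,r1,half=4.0,k=4):
    """weighted straight-line fit in a strip of +-half mm; gives heading (deg cw from up) and signed offset (mm, + = right of heading) from pv"""
    h,w=m.shape; y,x=np.mgrid[:h,:w]; X=(x-pv[0])/k; Y=(pv[1]-y)/k; off=0
    for _ in range(8):
        a=np.radians(near); t=X*np.sin(a)+Y*np.cos(a); n=X*np.cos(a)-Y*np.sin(a)
        W=m*((t>r0)&(t<r1)&(abs(n-off-0*t)<half)); S=W.sum(); tm=(W*t).sum()/S; nm=(W*n).sum()/S
        sl=(W*(t-tm)*(n-nm)).sum()/(W*(t-tm)**2).sum(); near+=np.degrees(np.arctan(sl)); off=nm-sl*tm
    return near,off
def maps2(im):
    R,G,B=im[...,0],im[...,1],im[...,2]
    red=np.clip(R-(G+B)/2-np.median(R-(G+B)/2)-12,0,None)
    return red,np.clip(np.median(R)-12-R,0,None)*(red<3)
if __name__=='__main__':
    for cam,pv in(('t',(124,144)),('s',(157,136))):
        o,d=ray(dict(np.load(cam+'0.npz')),(0,0)); e=F.T@(G0-o); print(cam,'parallax per mm height (up,left)',(e[:2]/-e[2]*-1).round(2)*-1)
        for f,ph in zip('01234',(-60,-60,-20,20,40)):
            r,d=maps2(rect(dict(np.load(cam+f+'.npz'))))
            print(f,'red',[np.round(line(r,pv,-30,*q),2) for q in((6,26),(10,26))],'needle',[np.round(line(d,pv,ph-29,*q,half=3),2) for q in((10,23),(14,25))])
E
python3 line.py
```

```text
t parallax per mm height (up,left) [-0.6   0.07]
0 red [array([-29.59,  -0.98]), array([-30.34,  -0.72])] needle [array([-89.94,   0.63]), array([-89.74,   0.58])]
1 red [array([-29.93,  -0.88]), array([-31.4 ,  -0.37])] needle [array([-89.81,   0.57]), array([-90.29,   0.76])]
2 red [array([-31.18,  -0.63]), array([-31.36,  -0.58])] needle [array([-41.05,  -2.76]), array([-43.73,  -1.85])]
3 red [array([-31.39,  -0.39]), array([-31.78,  -0.26])] needle [array([-9.79, -0.23]), array([-4.64, -1.92])]
4 red [array([-30.46,  -0.68]), array([-31.77,  -0.23])] needle [array([12.66, -0.78]), array([11.29, -0.31])]
s parallax per mm height (up,left) [-0.25 -1.  ]
0 red [array([-32.47,   0.58]), array([-34.4 ,   1.24])] needle [array([-91.87,   0.76]), array([-94.97,   1.81])]
1 red [array([-32.4 ,   0.51]), array([-34.28,   1.16])] needle [array([-93.38,   1.22]), array([-95.92,   2.13])]
2 red [array([-33.21,   0.46]), array([-34.64,   0.95])] needle [array([-39.11,  -4.53]), array([-39.78,  -4.27])]
3 red [array([-31.58,   0.55]), array([-34.32,   1.49])] needle [array([-19.52,   3.09]), array([-16.91,   2.17])]
4 red [array([-33.7 ,   1.05]), array([-36.03,   1.85])] needle [array([-16.72,   4.99]), array([19.73, -3.73])]
```

```bash
cat > many.py <<'E'
import sys; from look import *
def many(tag,n=8):
    for c in('side','top'):
        L=[arm.snapshot(c) for _ in range(n)]; s=dict(L[0]); s['frame']=np.mean([l['frame'] for l in L],0).astype(np.float32); np.savez(c[0]+tag+'.npz',**s)
goto(float(sys.argv[2]),.002); many(sys.argv[1])
E
python3 -m creep '[{"translation":[0,0,0],"rot":[0,0,8]},{"translation":[0,0,0],"rot":[0,0,8]},{"translation":[0,0,0],"rot":[0,0,4]},{"translation":[0,0,0],"rot":[0,0,0]},{"translation":[0,0,0],"rot":[0,0,0]}]'
python3 many.py P60 60
python3 -m creep '[{"translation":[0,0,0],"rot":[0,0,-8]},{"translation":[0,0,0],"rot":[0,0,-8]},{"translation":[0,0,0],"rot":[0,0,-8]},{"translation":[0,0,0],"rot":[0,0,-8]},{"translation":[0,0,0],"rot":[0,0,-8]},{"translation":[0,0,0],"rot":[0,0,0]},{"translation":[0,0,0],"rot":[0,0,0]}]'
python3 many.py P20 20
python3 -m creep '[{"translation":[0,0,0],"rot":[0,0,-8]},{"translation":[0,0,0],"rot":[0,0,-8]},{"translation":[0,0,0],"rot":[0,0,-8]},{"translation":[0,0,0],"rot":[0,0,-8]},{"translation":[0,0,0],"rot":[0,0,-8]},{"translation":[0,0,0],"rot":[0,0,-8]},{"translation":[0,0,0],"rot":[0,0,0]},{"translation":[0,0,0],"rot":[0,0,0]}]'
python3 many.py M28 -28
cat > fit2.py <<'E'
from line import *
tags={'P60':60,'P20':20,'M28':-28}
for cam,pv in(('t',(124,144)),('s',(157,136))):
    I={k:rect(dict(np.load(cam+k+'.npz'))) for k in tags}
    bg=np.max(list(I.values()),0)   # needle is dark: brightest of the three removes it
    print(cam)
    for k,ph in tags.items():
        D=np.clip((bg-I[k]).mean(2)-6,0,None)
        print(' needle',ph,[np.round(line(D,pv,ph-30,*q,half=3.5),2) for q in((8,25),(12,25),(15,26))])
    R=bg[...,0]-bg[...,1:].mean(2); R=np.clip(R-np.median(R)-10,0,None)
    print(' red',[np.round(line(R,pv,-30,*q),2) for q in((4,26),(8,26),(12,26))])
    np.save(cam+'bg.npy',bg)
E
python3 fit2.py
```

```text
time_s: 7.1
position: [0.4873, -0.0146, 0.2803]
ee_rot: [-2.203, 1.73, -0.815]
force: [-8.1, -2.7, 2.6]
width: 0.0389
turn deg [ 0.13  0.1  -0.05] | shift in target axes mm [ 0.7 -0.7  2. ] | in current axes [ 0.7 -0.7  2. ]
grasp pt in panel frame rel knob mm [-1.4  0.3  4. ] q [-0.27  0.01  2.13 -0.02  0.39  1.07] F [-8.1 -2.7  2.6] M [-0.27  1.08 -0.49] w 0.0389 t 7.1
time_s: 8.6
position: [0.4875, -0.0149, 0.2805]
ee_rot: [-2.831, 0.927, -0.935]
force: [-7.4, -6.5, 2.6]
width: 0.0388
turn deg [ 0.04  0.11 -0.02] | shift in target axes mm [ 0.6 -0.3  2. ] | in current axes [ 0.6 -0.3  2. ]
grasp pt in panel frame rel knob mm [-0.9 -0.1  4. ] q [-0.27  0.01  2.13 -0.02  0.39  0.37] F [-7.4 -6.5  2.6] M [-0.7   1.11 -0.53] w 0.0388 t 8.6
time_s: 10.2
position: [0.4878, -0.0151, 0.2809]
ee_rot: [2.784, 0.286, 0.816]
force: [-5.4, -4.8, 0.9]
width: 0.0387
turn deg [-0.02  0.04 -0.02] | shift in target axes mm [0.1 0.  2. ] | in current axes [0.1 0.  2. ]
grasp pt in panel frame rel knob mm [-0.3 -0.1  4. ] q [-0.27  0.01  2.13 -0.02  0.39 -0.46] F [-5.4 -4.8  0.9] M [-0.61  0.83 -0.53] w 0.0387 t 10.2
t
 needle 60 [array([33.19, -0.96]), array([33.79, -1.16]), array([3.051e+01, 3.000e-02])]
 needle 20 [array([-5.72, -1.72]), array([-4.3 , -2.24]), array([-2.67, -2.85])]
 needle -28 [array([-56.23,   0.52]), array([-57.17,   0.84]), array([-57.1 ,   0.79])]
 red [array([-30.27,  -0.81]), array([-30.49,  -0.73]), array([-31.52,  -0.37])]
s
 needle 60 [array([32.87, -1.87]), array([34.13, -2.32]), array([34.77, -2.55])]
 needle 20 [array([-14.83,   0.5 ]), array([-8.84, -1.6 ]), array([-6.63, -2.41])]
 needle -28 [array([-59.77,   0.46]), array([-62.04,   1.22]), array([-61.62,   1.1 ])]
 red [array([-31.79,   0.32]), array([-33.56,   0.91]), array([-34.39,   1.2 ])]
```

```bash
sed -i 's/n=8/n=5/' many.py
python3 -m creep '[{"translation":[0,0,0],"rot":[0,0,-8]},{"translation":[0,0,0],"rot":[0,0,-8]},{"translation":[0,0,0],"rot":[0,0,-8]},{"translation":[0,0,0],"rot":[0,0,-8]},{"translation":[0,0,0],"rot":[0,0,0]}]' >/dev/null
python3 many.py M60 -60
python3 -m creep '[{"translation":[0,0,0],"rot":[0,0,8.5]},{"translation":[0,0,0],"rot":[0,0,8.5]},{"translation":[0,0,0],"rot":[0,0,8.5]},{"translation":[0,0,0],"rot":[0,0,8.5]},{"translation":[0,0,0],"rot":[0,0,8.5]},{"translation":[0,0,0],"rot":[0,0,8.5]},{"translation":[0,0,0],"rot":[0,0,8.5]}]' >/dev/null
python3 -m creep '[{"translation":[0,0,0],"rot":[0,0,8.5]},{"translation":[0,0,0],"rot":[0,0,8.5]},{"translation":[0,0,0],"rot":[0,0,8.5]},{"translation":[0,0,0],"rot":[0,0,8.5]},{"translation":[0,0,0],"rot":[0,0,8.5]},{"translation":[0,0,0],"rot":[0,0,0]}]' >/dev/null
python3 many.py P42 42
python3 -m creep '[{"translation":[0,0,0],"rot":[0,0,8]},{"translation":[0,0,0],"rot":[0,0,8]},{"translation":[0,0,0],"rot":[0,0,8]},{"translation":[0,0,0],"rot":[0,0,8]},{"translation":[0,0,0],"rot":[0,0,0]}]' >/dev/null
python3 many.py P74 74
cat > fit3.py <<'E'
from line import *
tags={'M60':-60,'M28':-28,'P20':20,'P42':42,'P60':60,'P74':74}
use=['M60','P42','P60','P74']
n=257; y,x=np.mgrid[:n,:n]
def stats(W0,pv,a,r0,r1,half=4,k=4):
    X=(x-pv[0])/k; Y=(pv[1]-y)/k; a=np.radians(a); t=X*np.sin(a)+Y*np.cos(a); nn=X*np.cos(a)-Y*np.sin(a); o=[]
    for lo in np.arange(r0,r1,2.):
        c=0
        for _ in range(3):
            W=W0*((t>=lo)&(t<lo+2)&(abs(nn-c)<half)); c=(W*nn).sum()/max(W.sum(),1e-6)
        o.append((lo+1,c))
    return np.array(o)
from scipy.optimize import least_squares
for cam,pv0 in(('t',(121,141)),('s',(157,136))):
    I={k:rect(dict(np.load(cam+k+'.npz'))) for k in tags}
    bg=np.sort(list(I.values()),0)[-3:].mean(0)
    D={k:np.clip((bg-I[k]).mean(2)-5,0,None) for k in tags}
    f=lambda v:np.concatenate([stats(D[k],v[:2],tags[k]+v[2],9,25)[:,1] for k in use])
    r=least_squares(f,[*pv0,-28.],diff_step=5e-3,loss='soft_l1',f_scale=.3); v=r.x
    print(cam,'pivot',v[:2].round(1),'off',v[2].round(2),'rms mm',np.sqrt(np.mean(f(v)**2)).round(2))
    for k in tags: print('  ',k,stats(D[k],v[:2],tags[k]+v[2],9,25)[:,1].round(2))
    R=bg[...,0]-bg[...,1:].mean(2); R=np.clip(R-np.median(R)-10,0,None)
    q=stats(R,v[:2],-31,5,25); s=np.polyfit(q[:,0],q[:,1],1); s1=(q[:,0]*q[:,1]).sum()/(q[:,0]**2).sum()
    free=-31+np.degrees(np.arctan(s[0])); thru=-31+np.degrees(np.arctan(s1))
    print('  red n:',q[:,1].round(2),'free dir',free.round(2),'off',s[1].round(2),'thru pivot',thru.round(2),'| phi match free',(free-v[2]).round(2),'thru',(thru-v[2]).round(2))
E
python3 fit3.py
```

```text
turn deg [-0.02 -0.02  0.03] | shift in target axes mm [-0.2  0.   2. ] | in current axes [-0.2  0.   2. ]
grasp pt in panel frame rel knob mm [0.1 0.3 4. ] q [-0.27  0.01  2.13 -0.02  0.39 -1.02] F [-4.1 -3.4  1.2] M [-0.61  0.83 -0.46] w 0.0385 t 11.5
turn deg [ 0.09  0.12 -0.51] | shift in target axes mm [ 0.7 -0.5  2. ] | in current axes [ 0.7 -0.5  2. ]
grasp pt in panel frame rel knob mm [-1.2  0.1  4. ] q [-0.27  0.01  2.13 -0.02  0.39  0.77] F [-10.4  -5.2   4.4] M [-0.58  1.29 -0.74] w 0.039 t 13.3
turn deg [ 0.15  0.08 -0.49] | shift in target axes mm [ 0.7 -0.9  2. ] | in current axes [ 0.6 -0.9  2. ]
grasp pt in panel frame rel knob mm [-1.5  0.5  4. ] q [-0.27  0.01  2.13 -0.02  0.39  1.32] F [-9.8 -1.8  3.2] M [-0.28  1.18 -0.52] w 0.0387 t 14.3
t pivot [124.4 140.8] off -29.36 rms mm 0.18
   M60 [ 0.06  0.22  0.19 -0.07 -0.16 -0.31 -0.26  0.03]
   M28 [-0.01  0.06  0.13  0.06  0.12  0.14  0.22  0.15]
   P20 [-1.11 -1.1  -1.1  -1.01 -0.95 -0.74 -0.35 -0.14]
   P42 [-0.14 -0.06  0.05  0.03  0.   -0.03 -0.01 -0.01]
   P60 [-0.24 -0.32  0.02  0.29  0.34  0.42  0.29  0.12]
   P74 [-0.14 -0.12 -0.06 -0.03 -0.09 -0.11 -0.04 -0.03]
  red n: [-1.32 -1.33 -1.2  -1.04 -0.96 -1.02 -1.03 -1.07 -1.08 -1.06] free dir -30.18 off -1.33 thru pivot -34.59 | phi match free -0.82 thru -5.23
s pivot [153.7 134.9] off -29.95 rms mm 0.22
   M60 [ 0.13  0.13  0.13  0.16  0.06 -0.19 -0.22 -0.23]
   M28 [ 0.31  0.35  0.36  0.24  0.09 -0.07 -0.22 -0.14]
   P20 [-0.2  -0.43 -0.54 -0.63 -0.48 -0.3  -0.27 -0.34]
   P42 [-0.53 -0.26 -0.    0.2   0.31  0.31  0.32  0.28]
   P60 [ 0.09 -0.03 -0.15 -0.22 -0.25 -0.11  0.05  0.09]
   P74 [-0.28 -0.13 -0.08  0.01 -0.24 -0.28  0.18  0.3 ]
  red n: [0.45 0.74 0.94 0.99 0.88 0.75 0.51 0.43 0.35 0.41] free dir -32.24 off 0.97 thru pivot -29.01 | phi match free -2.29 thru 0.94
```

```bash

python3 -m creep '[{"translation":[0,0,0],"rot":[0,0,-7.7]},{"translation":[0,0,0],"rot":[0,0,-7.7]},{"translation":[0,0,0],"rot":[0,0,-7.7]},{"translation":[0,0,0],"rot":[0,0,-7.7]},{"translation":[0,0,0],"rot":[0,0,-7.7]},{"translation":[0,0,0],"rot":[0,0,-7.7]},{"translation":[0,0,0],"rot":[0,0,-7.7]},{"translation":[0,0,0],"rot":[0,0,-7.7]}]' >/dev/null
python3 -m creep '[{"translation":[0,0,0],"rot":[0,0,-7.7]},{"translation":[0,0,0],"rot":[0,0,-7.7]},{"translation":[0,0,0],"rot":[0,0,0]},{"translation":[0,0,0],"rot":[0,0,0]}]' >/dev/null
python3 many.py X -2.5
cat > chk.py <<'E'
import sys; from line import *
o=[]
for cam in 'ts':
    I=rect(dict(np.load(cam+sys.argv[1]+'.npz'))); B=np.max([rect(dict(np.load(cam+k+'.npz'))) for k in('M60','P42','P60','P74')],0)
    D=np.clip((B-I)*4,0,255); o.append(np.hstack([I,D]))
cv2.imwrite('pics/chk%s.png'%sys.argv[1],np.vstack(o)[:,:,::-1].clip(0,255).astype(np.uint8))
E
sed -i "s/'P42':42,/'P42':42.5,/;s/'P74':74}/'P74':74.5}/" fit3.py; python3 fit3.py | grep -E 'pivot'; python3 chk.py X
```

```text
turn deg [0.   0.09 0.26] | shift in target axes mm [ 0.3 -0.   2. ] | in current axes [ 0.3 -0.   2. ]
grasp pt in panel frame rel knob mm [-0.6 -0.1  4. ] q [-0.27  0.01  2.13 -0.02  0.39 -0.02] F [-8.2 -5.7  2.7] M [-0.82  1.19 -0.73] w 0.0387 t 16.0
t pivot [123.9 140.8] off -29.39 rms mm 0.21
  red n: [-1.2  -1.2  -1.07 -0.91 -0.84 -0.9  -0.92 -0.93 -0.96 -0.93] free dir -30.18 off -1.2 thru pivot -34.18 | phi match free -0.78 thru -4.79
s pivot [104.6 127.8] off -38.03 rms mm 1.57
  red n: [0. 0. 0. 0. 0. 0. 0. 0. 0. 0.] free dir -31.0 off 0.0 thru pivot -31.0 | phi match free 7.03 thru 7.03
```

View pics/chkX.png

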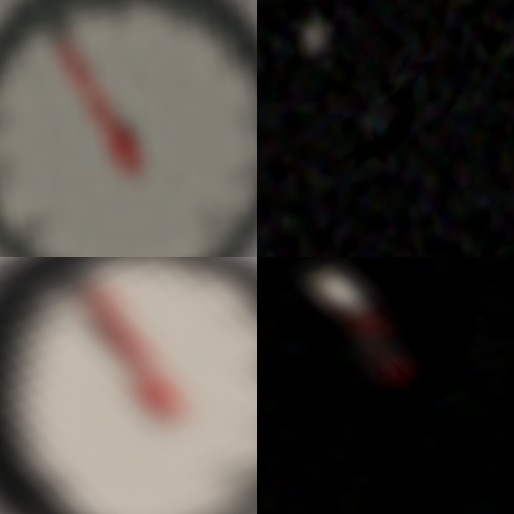

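Dial picture: the needle now lies under the red hand. Only its end shows past the red tip, at (58,35) in the top view against red tip (62,42), and both are in line. Next: release the knob, lower to the ring and grip it.

```bash

python3 -m creep '[{"translation":[0,0,0],"rot":[0,0,0]},{"translation":[0,0,0],"rot":[0,0,0]},{"translation":[0,0,0],"rot":[0,0,0]},{"translation":[0,0,0],"rot":[0,0,0]},{"translation":[0,0,0],"rot":[0,0,0]},{"translation":[0,0,0],"rot":[0,0,0]}]' 1 60
python3 -c "
from look import *
goto(-2.5,-.030)"
python3 -m creep '[{"translation":[0,0,0.01],"rot":[0,0,0]},{"translation":[0,0,0.01],"rot":[0,0,0]},{"translation":[0,0,0.008],"rot":[0,0,0]},{"translation":[0,0,0.004],"rot":[0,0,0]},{"translation":[0,0,0],"rot":[0,0,0]}]'
python3 -c "
from look import *
goto(-2.5,-.030)"
```

```text
time_s: 17.1
position: [0.4885, -0.0145, 0.2809]
ee_rot: [2.885, -0.336, 0.904]
force: [-0.2, -0.2, -0.3]
width: 0.0856
turn deg [-0.07 -0.03  0.44] | shift in target axes mm [-0.3  0.6 33.8] | in current axes [-0.4  0.7 33.8]
grasp pt in panel frame rel knob mm [0.4 0.8 3.8] q [-0.27  0.01  2.13 -0.02  0.38 -0.03] F [-0.2 -0.2 -0.3] M [ 0.07  0.28 -0.04] w 0.0856 t 17.1
time_s: 17.6
position: [0.5061, -0.0198, 0.2536]
ee_rot: [2.886, -0.336, 0.901]
force: [0.7, 0.3, 0.0]
width: 0.085
turn deg [-0.06  0.09  0.45] | shift in target axes mm [0.3 0.5 0.8] | in current axes [0.3 0.5 0.8]
grasp pt in panel frame rel knob mm [ -0.5   0.7 -29.2] q [-0.27  0.11  2.1  -0.02  0.32 -0.03] F [0.7 0.3 0. ] M [0.08 0.23 0.04] w 0.085 t 17.6
```

```bash

python3 -m creep '[{"translation":[0,0.0008,0],"rot":[0,0,0]},{"translation":[0,0,0],"rot":[0,0,0]},{"translation":[0,0,0],"rot":[0,0,0]},{"translation":[0,0,0],"rot":[0,0,0]},{"translation":[0,0,0],"rot":[0,0,0]},{"translation":[0,0,0],"rot":[0,0,0]}]' -1 50
python3 -c "
from look import *
goto(-2.5,-.030);print(F.T@arm.state()['force'])
snap('side','s9')"
```

```text
time_s: 18.2
position: [0.5051, -0.0203, 0.2546]
ee_rot: [2.886, -0.336, 0.902]
force: [-7.6, 1.0, 3.6]
width: 0.0562
turn deg [-0.06  0.07  0.46] | shift in target axes mm [ 0.4 -0.2  2.2] | in current axes [ 0.4 -0.2  2.2]
grasp pt in panel frame rel knob mm [ -0.6  -0.1 -27.8] q [-0.27  0.11  2.1  -0.01  0.32 -0.03] F [-7.6  1.   3.6] M [-0.04  0.76 -0.19] w 0.0562 t 18.2
[-4.14981328 -1.18144895  7.30369979]
```

```bash
cat > mom.py <<'E'
from look import *
st=arm.state(); R=Ro.from_rotvec(st['ee_rot']).as_matrix(); x=F.T@R[:,0]
print('phi',np.degrees(np.arctan2(-x[1],x[0])).round(2),'Mz tool',(R.T@st['moment']).round(3),'F panel',(F.T@st['force']).round(1),'w',round(st['width'],4),'pt',(F.T@(st['position']+.155*R[:,2]-KC)*1000).round(1),'t',round(st['time_s'],2))
E
python3 mom.py
python3 -m creep '[{"translation":[0,0,0],"rot":[0,0,8]},{"translation":[0,0,0],"rot":[0,0,8]},{"translation":[0,0,0],"rot":[0,0,8]},{"translation":[0,0,0],"rot":[0,0,8]}]'>/dev/null; python3 mom.py
python3 -m creep '[{"translation":[0,0,0],"rot":[0,0,8]},{"translation":[0,0,0],"rot":[0,0,8]},{"translation":[0,0,0],"rot":[0,0,8]},{"translation":[0,0,0],"rot":[0,0,0]}]'>/dev/null; python3 mom.py
python3 many.py Y 53.5; python3 chk.py Y
```

```text
phi -2.96 Mz tool [-0.188 -0.739  0.082] F panel [-3.3 -1.4  7.7] w 0.0566 pt [ -0.6  -0.1 -27.8] t 18.25
phi 29.33 Mz tool [-0.658 -0.588 -0.172] F panel [-4.3 -0.7  8.7] w 0.0568 pt [ -1.   -0.  -27.8] t 18.65
phi 53.27 Mz tool [-0.811 -0.502  0.095] F panel [-4.9 -1.  10. ] w 0.0567 pt [ -1.2   0.2 -27.8] t 19.05
turn deg [0.07 0.14 0.24] | shift in target axes mm [  0.5  -0.7 -29.8] | in current axes [  0.4  -0.7 -29.8]
grasp pt in panel frame rel knob mm [ -1.2   0.2 -27.8] q [-0.27  0.11  2.1  -0.01  0.32  0.95] F [-9.6  1.8  5.4] M [ 0.25  0.92 -0.12] w 0.0567 t 19.05
```

View pics/chkY.png

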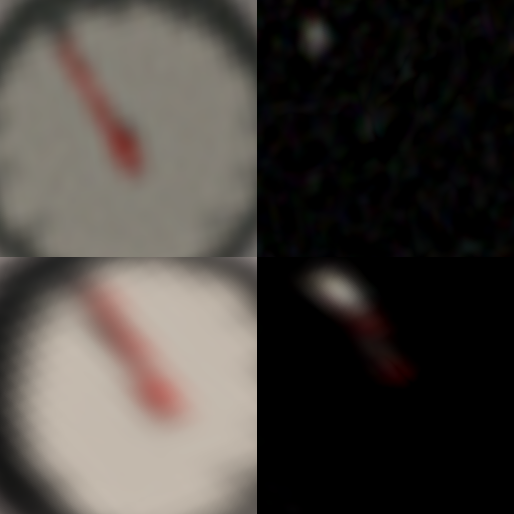

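The needle is unchanged: tip spot still at (58,35) and (84,33). I'll keep tightening in smaller steps and watch the torque.

```bash

python3 -m creep '[{"translation":[0,0,0],"rot":[0,0,4]},{"translation":[0,0,0],"rot":[0,0,4]}]'>/dev/null; python3 mom.py
python3 -m creep '[{"translation":[0,0,0],"rot":[0,0,4]}]'>/dev/null; python3 mom.py
python3 -m creep '[{"translation":[0,0,0],"rot":[0,0,4]}]'>/dev/null; python3 mom.py
python3 -m creep '[{"translation":[0,0,0],"rot":[0,0,3]}]'>/dev/null; python3 mom.py
python3 -m creep '[{"translation":[0,0,0],"rot":[0,0,0]},{"translation":[0,0,0],"rot":[0,0,0]}]'>/dev/null; python3 mom.py
```

```text
phi 61.15 Mz tool [-0.834 -0.506 -0.227] F panel [-5.  -0.1  8.5] w 0.0563 pt [ -1.3   0.2 -27.8] t 19.75
phi 65.16 Mz tool [-0.845 -0.51  -0.21 ] F panel [-4.4  0.8 10.1] w 0.0557 pt [ -1.3   0.3 -27.8] t 19.85
phi 69.16 Mz tool [-0.904 -0.473 -0.232] F panel [-5.2  1.4  8.4] w 0.0565 pt [ -1.3   0.3 -27.8] t 19.95
phi 72.14 Mz tool [-0.899 -0.458 -0.195] F panel [-4.2  0.8  8.9] w 0.0565 pt [ -1.3   0.4 -27.8] t 20.05
phi 72.04 Mz tool [-0.845 -0.391 -0.015] F panel [-4.6  1.7  9.7] w 0.0565 pt [ -1.3   0.3 -27.9] t 20.25
```

```bash

for k in 1 2; do :; done
python3 -m creep '[{"translation":[0,0,0],"rot":[0,0,3]}]'>/dev/null; python3 mom.py
python3 -m creep '[{"translation":[0,0,0],"rot":[0,0,2]}]'>/dev/null; python3 mom.py
python3 -m creep '[{"translation":[0,0,0],"rot":[0,0,2]}]'>/dev/null; python3 mom.py
python3 -m creep '[{"translation":[0,0,0],"rot":[0,0,2]}]'>/dev/null; python3 mom.py
python3 -m creep '[{"translation":[0,0,0],"rot":[0,0,2]}]'>/dev/null; python3 mom.py
python3 -m creep '[{"translation":[0,0,0],"rot":[0,0,2]}]'>/dev/null; python3 mom.py
```

```text
phi 75.03 Mz tool [-0.88  -0.474 -0.22 ] F panel [-5.2  1.4  8.7] w 0.0564 pt [ -1.4   0.4 -27.8] t 20.35
phi 77.09 Mz tool [-0.94  -0.416 -0.17 ] F panel [-5.4  1.6  8.8] w 0.0567 pt [ -1.4   0.4 -27.8] t 20.45
phi 79.07 Mz tool [-0.879 -0.439 -0.179] F panel [-4.3  1.7  8.9] w 0.0563 pt [ -1.4   0.4 -27.9] t 20.55
phi 81.06 Mz tool [-0.927 -0.431 -0.275] F panel [-4.8  1.3  8.2] w 0.0561 pt [ -1.4   0.5 -27.8] t 20.65
phi 82.97 Mz tool [-1.146 -0.661 -0.363] F panel [-4.2  3.   1.1] w 0.0566 pt [ -0.8   0.5 -27.8] t 20.75
phi 84.94 Mz tool [-0.347 -0.422 -1.879] F panel [-2.1  2.5  2.6] w 0.0563 pt [ -0.1   0.5 -27.8] t 20.85
```

The torque jumped to 1.9 N m, so the ring is at its stop. I'll hold briefly, release and retreat.

```bash

python3 -m creep '[{"translation":[0,0,0],"rot":[0,0,0]},{"translation":[0,0,0],"rot":[0,0,0]}]'>/dev/null; python3 mom.py
python3 -m creep '[{"translation":[0,0,0],"rot":[0,0,-1]},{"translation":[0,0,0],"rot":[0,0,0]}]'>/dev/null; python3 mom.py
python3 many.py Z 84; python3 chk.py Z
```

```text
phi 84.81 Mz tool [-0.546 -0.516 -1.204] F panel [-2.7  3.1  5.9] w 0.0565 pt [ -0.1   0.6 -27.8] t 21.05
phi 83.98 Mz tool [-0.485 -0.57  -0.214] F panel [-2.7  3.6  6.3] w 0.0566 pt [ -0.1   0.6 -27.8] t 21.25
turn deg [0.   0.11 0.02] | shift in target axes mm [  0.3  -0.  -29.8] | in current axes [  0.2  -0.  -29.8]
grasp pt in panel frame rel knob mm [ -0.1   0.6 -27.8] q [-0.27  0.11  2.1  -0.01  0.32  1.49] F [-4.6  5.1  3.6] M [0.44 0.44 0.47] w 0.0566 t 21.25
```

View pics/chkZ.png

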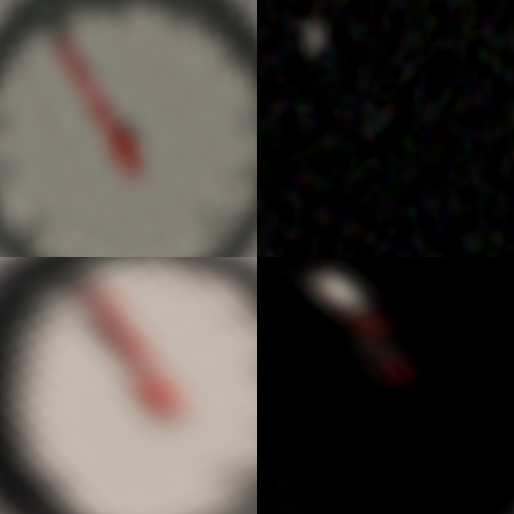

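The needle is still under the red hand, with its spots at the same pixels as before. Now I'll release and retreat along the axis.

```bash

python3 -m creep '[{"translation":[0,0,0],"rot":[0,0,0]},{"translation":[0,0,0],"rot":[0,0,0]},{"translation":[0,0,0],"rot":[0,0,0]},{"translation":[0,0,0],"rot":[0,0,0]},{"translation":[0,0,0],"rot":[0,0,0]},{"translation":[0,0,0],"rot":[0,0,0]}]' 1
python3 mom.py
python3 -m creep '[{"translation":[0,0,-0.015],"rot":[0,0,0]},{"translation":[0,0,-0.025],"rot":[0,0,0]},{"translation":[0,0,-0.03],"rot":[0,0,0]},{"translation":[0,0,-0.03],"rot":[0,0,0]},{"translation":[0,0,-0.03],"rot":[0,0,0]},{"translation":[0,0,-0.01],"rot":[0,0,0]},{"translation":[0,0,0],"rot":[0,0,0]},{"translation":[0,0,0],"rot":[0,0,0]}]'
python3 mom.py; python3 many.py W 84; python3 chk.py W
python3 - <<'E'
from look import *
a=dict(np.load('tW.npz'))['frame'].astype(float); z=dict(np.load('tZ.npz'))['frame'].astype(float)
from ang import rect
for c in 'ts':
  w,z,x=[rect(dict(np.load(f'{c}{k}.npz'))) for k in 'WZX']; print(c,'dial change W-Z',abs(w-z).mean().round(2),abs(w-z).max().round(1),'W-X',abs(w-x).mean().round(2),abs(w-x).max().round(1))
p=dict(np.load('tW.npz'))['frame'];s=dict(np.load('sW.npz'))['frame']
cv2.imwrite('pics/end.png',np.hstack([p[130:330,90:490],s[130:330,160:560]])[:,:,::-1])
E
```

```text
time_s: 22.35
position: [0.5059, -0.0206, 0.2547]
ee_rot: [-1.738, 2.082, -0.709]
force: [-0.7, 0.5, -0.5]
width: 0.0853
phi 84.05 Mz tool [-0.296 -0.061 -0.028] F panel [-0.9  0.2  0. ] w 0.0853 pt [  0.4  -0.1 -28.3] t 22.35
time_s: 23.15
position: [0.4289, 0.0017, 0.3686]
ee_rot: [-1.738, 2.082, -0.709]
force: [-0.4, -0.3, -0.3]
width: 0.0853
phi 84.06 Mz tool [-0.242  0.014  0.015] F panel [-0.4 -0.4 -0.1] w 0.0853 pt [ -0.   -0.3 111.1] t 23.15
turn deg [ 0.    0.06 -0.06] | shift in target axes mm [ -0.4  -0.  109.1] | in current axes [ -0.3  -0.  109.1]
grasp pt in panel frame rel knob mm [ -0.   -0.3 111.1] q [-0.27 -0.31  2.2  -0.01  0.64  1.48] F [-0.4 -0.3 -0.3] M [ 0.04  0.24 -0.03] w 0.0853 t 23.15
t dial change W-Z 0.98 5.6 W-X 1.15 5.5
s dial change W-Z 4.63 6.7 W-X 3.9 5.7[ WARN:0@0.802] global loadsave.cpp:1063 imwrite_ Unsupported depth image for selected encoder is fallbacked to CV_8U.
```

View pics/end.png

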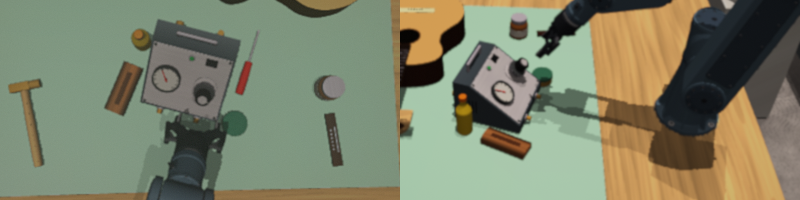

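The last view shows the arm clear of the console, only one hand visible on the dial, and the other objects in place. I'm handing in.

```bash
python3 -c "
from rig import arm
print(arm.finish_job())"
```

```text
the job is handed in; nothing more can be done
None
```

I set the knob so the needle stands at the red hand, then tightened the lock ring clockwise to its stop. I let go, backed off about 140 mm along the axis and handed in at about 23.7 s of the 51 s allowed.

- **Needle:** In both cameras the black needle lies under the red hand. The dial pictures taken before tightening, while tight and after release show no change.
- **How exact the setting is:** My angle estimates for the match did not fully agree. Line directions put the match about 0.5 to 2° further clockwise than where I set the knob. Forcing the red line through the needle's pivot gave −5° and +1° in the two views, probably because the red hand sits slightly above the needle. I set the knob to the combined estimate and expect it to be good to about 1 to 2°. The last rerun of the side-camera fit failed, so I relied on the earlier one.
- **Lock ring:** It turned about 85° with 0.2 N m of drag, then the torque rose to 1.9 N m, so it is at its stop. I eased the wrist back 1° before opening the gripper.
- **At the end:** The force on the tool was about zero, and the last picture shows the other things on the bench where they were. I checked them by eye only, not by measurement.

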